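# Close the brake caliper and fit its guide pin

## Task

The brake caliper hangs swung open on one guide pin, on the carrier held in the bench vice: swing it shut so that the hole in its free ear lines up with the free bore of the carrier, then take the loose guide pin (the tall, slim hexagon head in the timber block) and push it through the ear and the carrier until its flange sits flush on the ear. Leave the two carrier bolts in the block and the other things on the bench alone.

Things in the scene. Friction and masses are not known exactly. Their poses are not given: they have to be found in the camera images.
- caliper (a joint): swing of the aluminium caliper about its fitted guide pin, rad: 0 with the ear's hole exactly in line with the free bore, positive as it opens (starts at 0.35 to 0.75; range -0.2 to 1.0, so nothing stops it when in line). Opening takes the free ear along the bore frame's +x, turning about +z. Stiff: it stays where it is left; 2 to 10 N at the ear move it
- bore (a point): centre of the mouth of the carrier's free guide bore: round, 16 mm, right through a dark iron boss 28 mm across and 50 mm long; fixed. z along the bore out of the mouth, leaning 30 deg from vertical towards the robot (the pin goes in downwards and away from it); y along the shut caliper towards the pivot, x uphill
- ear_hole (a point): centre of the 16 mm hole in the caliper's free ear, on its upper face; z along the hole, parallel to the bore's z; turns with the caliper. The ear is round, 28 mm across, 14 mm thick. In line, this point is 16 mm out from the bore mouth along its z (2 mm gap under the ear). Beside it, 70 mm off towards the pivot, the 58 mm round piston housing stands 27 mm higher than the ear
- pivot (a point): on the caliper's pivot axis, level with the ears' upper faces, 140 mm from the free ear's hole; z parallel to the bore's z. The fitted guide pin's flange and hexagon head (as the loose pin's) stand here, 22 mm high
- pin_mid (a point): middle of the loose steel guide pin, 102 mm long, 110 to 210 g; z along it towards the head. From here: flange (26 mm wide) from +29 to +33 mm, hexagon head (19 mm across flats, flats facing x and -x) from there to +51; 14 mm shank down to -51, the last 12 mm tapered to 7 mm. Starts upright in the block. Fully home, it is 13 mm inside the bore mouth (bore z = -13 mm)
- block: timber block 200 x 90 x 90 mm, fixed; origin at the centre of its underside, x along its length, z up. Three upright 16 mm holes 62 mm apart along its middle hold the guide pin and the two bolts, in any order, their flanges resting on its top
- bolt_a: dark carrier bolt standing in the block: wide 34 mm flange, low hexagon head 24 mm across flats and 11 mm tall, shank 45 mm; origin under the flange. Leave it there
- bolt_b: second carrier bolt, the same as bolt_a. Leave it there
- vice: blue bench vice, jaws 109 mm high, that holds the carrier; origin on the bench under the middle of its jaws, y along its screw (handle at +y, 210 mm out, 50 mm high), z up. It does not move; the bore lies at about x +81 mm, y -70 mm in its frame
- can: standing spray can, 66 mm across and 200 mm tall; origin under its base. Leave it alone
- pad: brake pad lying flat, 50 x 140 x 17 mm; origin under its middle. Leave it alone
- wrench: 200 mm wrench lying on the bench; origin under it. Leave it alone
There are look-alikes about, which are no part of the job. There is more than one size of the part that bears pin_mid; the job needs the largest.

How it is judged (in metres and radians):
On the way, in this order (a step that is already met when the one before it is completed fails the run):
1. the caliper is swung shut: ear hole in line with the free bore within about 5 mm (value of joint caliper between -0.035 and 0.035 rad), for 0.2 s.
2. the guide pin is through the ear and the carrier, flange within 2 mm of the ear (z of pin_mid in the frame of bore below -0.011 m and x of pin_mid in the frame of bore between -0.003 and 0.003 m and y of pin_mid in the frame of bore between -0.003 and 0.003 m and angle between the z axis of pin_mid and the z axis of bore, either way round below 0.08 rad), for 0.2 s.
At the end, for the whole second after the job is handed in: The guide pin stands in the ear and the carrier's free bore, on the bore's axis within 3 mm and parallel to it within 0.08 rad, its flange within 2 mm of the ear's upper face; the caliper is shut within 0.03 rad (all of step 2 and value of joint caliper between -0.03 and 0.03 rad); the robot touches nothing.
It fails at once if a carrier bolt is shifted by more than 15 mm (distance of any of bolt_a, bolt_b from where it was at the start of the episode above 0.015 m).
It fails at once if the can, the brake pad or the wrench is shifted by more than 20 mm (distance of any of can, pad, wrench from where it was at the start of the episode above 0.02 m).
It also fails if it takes over 64 s, if anything falls off the work surface, if the arm or the gripper's body presses on something with over 40 N, if the wrist force passes 120 N, or if a joint passes its speed limit or range.

## Robot

A 6-joint arm with a two-finger parallel gripper is mounted at the origin on the work surface. World frame = base frame: x ahead of the robot, y to its left, z up, the work surface at z = 0. Lengths are in m, angles in degrees, forces in N, time in s.
With the tool pointing down it reaches from about 0.4 to 0.825 m from the base axis. Payload 7 kg.
Tool frame: the origin (TCP) lies on the front face of the gripper's body, between the roots of the fingers; the fingertips stand 66 mm ahead of it and the grasp point (between the pads) lies 47 mm ahead of it; z points along the fingers, y is the line along which they close (so a half turn about z gives the same grasp; the last joint's range is limited). The gripper opens to 88 mm and grips with 3 to 60 N. Pads are 19 mm wide; open, the fingers measure 130 mm over their backs; the gripper's body (78 mm by 193 mm) begins 47 mm behind the grasp point.
Start: joints at [-51.56, 20.546, 0.682, 0, -70.136, -16.507], TCP at [0.252, -0.626, 0.292] pointing down, gripper open.
Joint ranges: [-176.03, 176.03], [-82.01, 121.73], [-58.28, 71.71], [-173.87, 95.51], [-174.79, -0.11], [-173.66, 173.66]. Speed limits (degrees/s): [136.94, 136.94, 172.46, 180, 180, 180].

## Interface

Orientations are given as [roll, pitch, yaw] about the fixed x, y, z axes, in that order (R = Rz(yaw) Ry(pitch) Rx(roll)).
In Python, from plant import ctrl gives the robot as it stands.
- The arm moves only by the tool send_rows, never from a script. Its argument "deltas" is a list of rows, each a list of 2 entries, a list of its own where there are three numbers: the shift along the tool's x, y, z each as a share of 800 mm, from -1 to 1, then the turn about the tool's z as a share of 90 degrees, from -1 to 1. A call has exactly 5 rows; each row is the pose to reach, as a shift and turn from the pose commanded when the call began, along the tool's axes at that moment; what a row does not reach only later rows make up. A row lasts 1/12 s, in which the tool goes at most 41.7 mm and 7.16 degrees, less where a joint would pass 70% of its speed; a pose out of reach is approached as far as the arm can. A call with a number of a shift or a turn outside -1 to 1 is refused whole. A call with a gripper value outside its range is refused whole. "gripper" is the opening, from 0 (shut) to 1 (fully open), set as the call begins (left out, the last holds). The fingers move at their own pace and stop on an object; the grip force is fixed at half the most. Time passes only in rows, so rows that repeat a pose let the fingers close, or fill a call up. It gives the time, the measured TCP pose, the force, the opening and the grip force at its end, in the units of the state.
- ctrl.get_obs(): the state, without advancing time (a new reading comes with each control period).
- ctrl.snapshot(name): name is "scene" or "top"; returns a dict with "color" (400x640x3 uint8, red, green, blue), "vertical_fov" (degrees; the focal length in pixels is half the picture's height over the tangent of half this angle, whatever the lens; pixels are square), "cx", "cy" (the principal point, pixels), "rvec" (rotation vector, rad) and "tvec" (3), from world to camera coordinates, as OpenCV has them. Camera axes: x right, y down, z forward; pixel columns grow to the right and rows downward; lengths in m; the calibration is good to about 2 mm. A picture is of the moment at which its call begins. There is no depth.
- ctrl.close_job(): hands the job in; it is judged then, once.
Trained networks look in a picture, given as the dict that the camera call returned (one of the last four; its "shot" number tells which), for a name from the list of things; names that differ only in an ending like _2 or _b are one class to them, and where a whole thing is asked for, a point or a joint stands for the part that bears it (a point fixed in the world has none). Each returns a list of dicts, best first, with "conf" (0 to 1); they miss things now and then, are a little off and sometimes report something else, mostly with a low value. They report only what shows in the picture. A call takes as long as a camera call. They do not tell look-alikes from the thing itself.
- ctrl.boxes_of(picture, thing): "xy" ([column, row] as shares, 0 to 1, of the picture: columns of its width, rows of its height, amid what is visible of it).
- ctrl.cut_out(picture, thing): "pixels" (400x640 bool, what is visible of it) and "xy" ([column, row] as shares, 0 to 1, of the picture: columns of its width, rows of its height, amid what is visible of it).
The state is a dict: "clock": time; "joint_pos": joint angles; "qvel": joint speeds; "tau": joint torques, N m; "tool_pos": TCP position; "orientation": TCP orientation; "force": force on the tool from outside, world axes, zero at the start; "moment": the same for the moment, N m; "opening": finger opening in m; "gripper_force": force on a finger pad.
Only numpy, scipy, OpenCV 4.12 (cv2) and the standard library are available. Lean on these libraries where they do the work, as an engineer would, in place of code of your own. Each camera call takes 0.05 s, during which the arm holds its last target. There are 200 camera calls.

## Working session

There is one attempt and no reset: what is moved stays moved. The work goes in short steps, Python scripts to look and compute and a tool call to move; the robot and the scene stay as the last step left them, time stands still between calls to the robot, and variables do not carry over. Pictures are saved under pics/ and viewed, at most 10 in all, crops included, and the job is handed in when it is done.

Besides the shell and the picture viewer there is one more tool, called by a JSON object that holds its "api" and its "payload", one argument or row to a line. send_rows: Moves the arm, as the interface text tells. Shift numbers are shares of 800 mm and turn numbers shares of 90 degrees, none past 1 either way. Its arguments: {"type":"object","properties":{"deltas":{"type":"array","items":{"type":"array"}},"gripper":{"type":"number"}},"required":["deltas"]}

```bash
ls; mkdir -p pics; python3 - <<'E'
from plant import ctrl
import cv2,pickle,numpy as np
S={}
for n in ("scene","top"):
    p=ctrl.snapshot(n); S[n]=p
    cv2.imwrite(f"pics/{n}0.png",p["color"][:,:,::-1])
    print(n,p["vertical_fov"],p["cx"],p["cy"],p["rvec"],p["tvec"])
    for t in ("caliper","pin_mid","block","bolt_a","vice","can","pad","wrench","bore","ear_hole","pivot"):
        try: print(t,[(round(d["conf"],2),np.round(np.array(d["xy"])*[640,400],1).tolist()) for d in ctrl.boxes_of(p,t)])
        except Exception as e: print(t,e)
pickle.dump(S,open("s0.pkl","wb"))
print(ctrl.get_obs())
E
```

```text
pics
scene 54.68857652637354 313.61868903404803 202.84569331656215 [ 1.99068078  1.26794309 -0.57184086] [-0.28356906 -0.25609046  1.38460072]
caliper [(0.75, [307.3, 181.5]), (0.33, [202.5, 248.5])]
pin_mid [(0.69, [190.9, 227.8]), (0.61, [142.2, 261.9]), (0.54, [256.5, 250.0])]
block [(0.7, [196.7, 252.7]), (0.63, [299.6, 187.0])]
bolt_a [(0.6, [204.6, 248.9]), (0.53, [175.0, 217.8])]
vice [(0.96, [293.5, 193.8])]
can [(0.72, [443.2, 185.5])]
pad [(0.83, [282.9, 319.3]), (0.61, [311.2, 180.9])]
wrench [(0.87, [395.8, 264.1])]
bore [(0.66, [445.0, 185.7]), (0.6, [300.3, 188.7])]
ear_hole [(0.81, [307.7, 186.7])]
pivot [(0.75, [310.9, 183.2]), (0.26, [284.5, 315.1])]
top 42.45475612281174 306.8779045609593 199.98978909449346 [ 2.1731919  -2.0375653   0.22717259] [-0.03770513  0.65142105  1.14337139]
caliper [(0.69, [297.3, 221.6]), (0.69, [148.7, 185.0])]
pin_mid [(0.65, [412.4, 248.2]), (0.57, [459.6, 254.6]), (0.48, [357.1, 212.3])]
block [(0.66, [409.1, 254.3])]
bolt_a [(0.72, [408.1, 220.0]), (0.68, [420.9, 276.8])]
vice [(0.69, [295.3, 272.3]), (0.65, [357.6, 159.5])]
can [(0.64
[... 172 characters left out ...]
t [(0.89, [296.3, 222.5])]
{'clock': 1.2, 'joint_pos': array([-5.15615453e+01,  2.05468280e+01,  6.81973567e-01, -1.58668926e-03,
       -7.01357286e+01, -1.65059401e+01]), 'qvel': array([-0.08324713, -0.04850679,  0.09541798, -0.08205247, -0.08787067,
       -0.03416368]), 'tau': array([-6.02259988e-04, -5.82397234e+01,  2.93292278e+01,  7.00264335e+00,
        1.23764476e-02, -3.90867831e-05]), 'tool_pos': array([ 0.25209288, -0.62613282,  0.29215108]), 'orientation': array([ 1.79999017e+02,  1.26512137e-03, -1.58068025e+02]), 'force': array([0.37820857, 0.60395804, 0.2473442 ]), 'moment': array([ 0.02065554,  0.0246784 , -0.01162651]), 'gripper_force': 0.0, 'opening': 0.08703318556419239}
```

View images.

View pics/scene0.png

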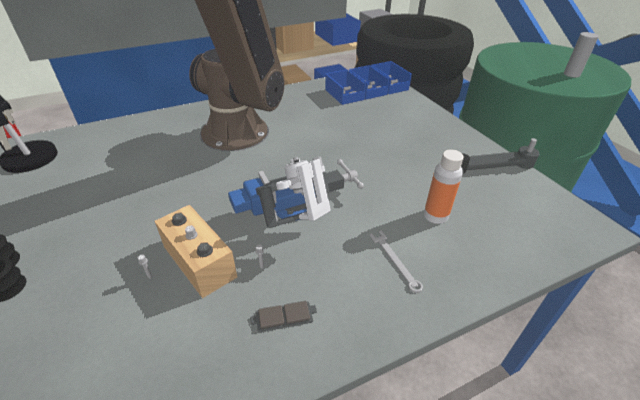

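View pics/top0.png

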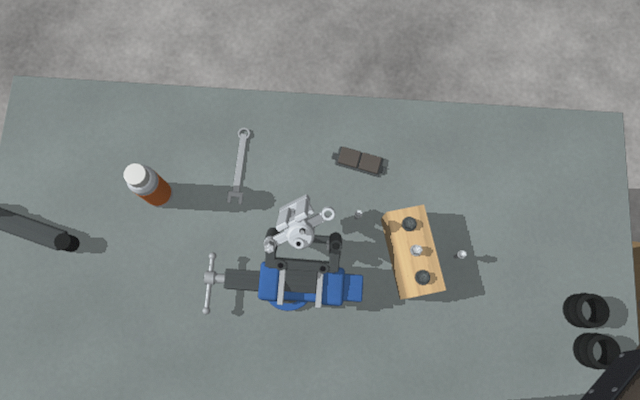

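```bash
python3 - <<'E'
import pickle,cv2
S=pickle.load(open("s0.pkl","rb"))
a=S["top"]["color"][190:310,252:352,::-1]; b=S["scene"]["color"][145:235,250:350,::-1]
cv2.imwrite("pics/t1.png",cv2.resize(S["top"]["color"][190:302,255:355,::-1],None,fx=5,fy=5,interpolation=cv2.INTER_CUBIC))
cv2.imwrite("pics/s1.png",cv2.resize(S["scene"]["color"][150:230,250:350,::-1],None,fx=7,fy=7,interpolation=cv2.INTER_CUBIC))
c=cv2.resize(S["scene"]["color"][195:295,130:280,::-1],None,fx=5,fy=5,interpolation=cv2.INTER_CUBIC)
cv2.imwrite("pics/s2.png",c)
E
```

```text
(no output)
```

View pics/t1.png

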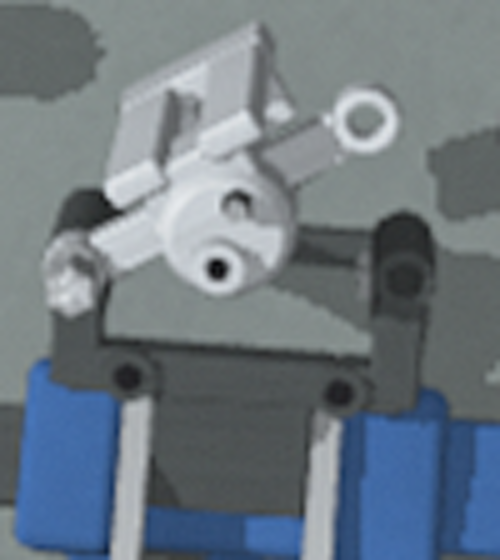

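View pics/s1.png

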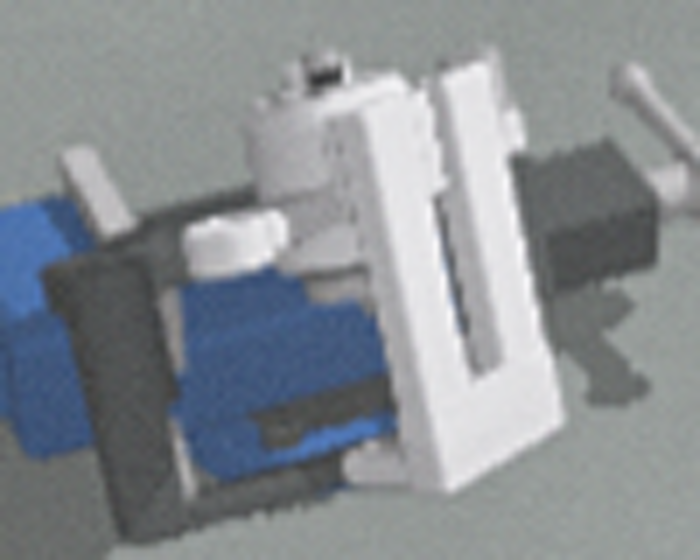

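View pics/s2.png

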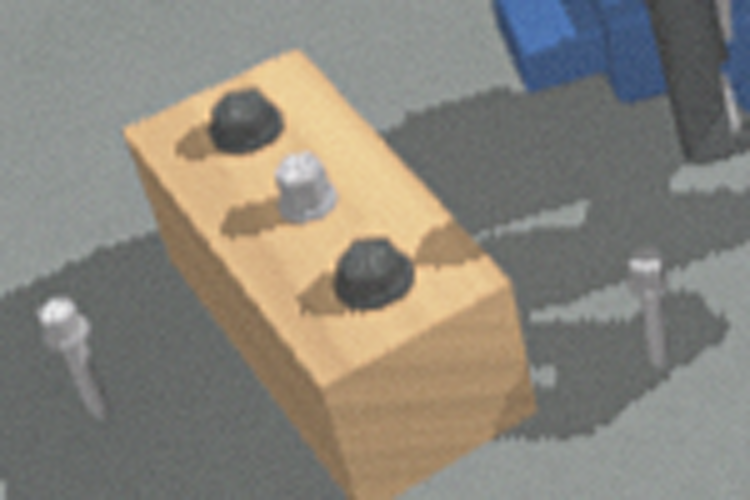

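Scene: block (197,252) with bolts at (179,218) and (205,249), and the candidate pins are (190,230) in the block, and small lone ones standing on the bench at (143,260) and (260,252). In the top view these are at (417,250), (461,255) and (358,213). I choose the one in the block, as it has the largest head and stands in the timber. The caliper is open: ear hole at top (328,214), bore mouth ~(335.5,245.5), pivot head ~(269,246).

```bash
cat > h.py <<'E'
import numpy as np,cv2,pickle
from scipy.optimize import least_squares
from scipy.spatial.transform import Rotation as Ro
def K(p):
    f=p["color"].shape[0]/2/np.tan(np.radians(p["vertical_fov"]/2)); return np.array([[f,0,p["cx"]],[0,f,p["cy"]],[0,0,1.]])
def proj(p,X): return cv2.projectPoints(np.atleast_2d(np.asarray(X,float)),np.array(p["rvec"],float),np.array(p["tvec"],float),K(p),None)[0][:,0]
def tri(S,a,b):
    r=lambda X:np.r_[proj(S["scene"],X)[0]-a,proj(S["top"],X)[0]-b]
    s=least_squares(r,[.6,-.1,.1]); return s.x,s.fun
def onz(p,uv,z): return least_squares(lambda q:proj(p,[q[0],q[1],z])[0]-uv,[.6,0]).x
def frame(yaw): # bore axes: columns x,y,z ; yaw = heading of horizontal part of x
    c,s=np.cos(yaw),np.sin(yaw); h=np.array([c,s,0]); u=np.array([0,0,1.])
    x=h*np.cos(np.pi/6)+u*.5; z=-h*.5+u*np.cos(np.pi/6); return np.c_[x,np.cross(z,x),z]
def pts(q): # bx,by,bz,yaw,theta -> bore, ear hole, pivot, pivot head top
    B=frame(q[3]); b=np.array(q[:3]); P=b+B@[0,.14,.016]; t=q[4]
    E=P+B@[.14*np.sin(t),-.14*np.cos(t),0]; return b,E,P,P+B[:,2]*.022
def go(o,pos,yaw):  # shares from obs
    R=Ro.from_euler('xyz',o["orientation"],degrees=True).as_matrix()
    d=R.T@(np.array(pos)-o["tool_pos"]); dy=(o["orientation"][2]-yaw+180)%360-180
    return np.round(d/.8,4),round(dy/90,4)
E
python3 - <<'E'
from h import *
S=pickle.load(open("s0.pkl","rb"))
T=lambda u,v:np.array([(u+.5)/5-.5+255,(v+.5)/5-.5+190]); C=lambda u,v:np.array([(u+.5)/7-.5+250,(v+.5)/7-.5+150])
ob=[("top",0,T(403,278),1),("top",1,T(365,120),1),("top",3,T(75,287),1),("scene",1,C(237,224),.5),("scene",0,C(98,264),.5)]
r=lambda q:np.concatenate([(proj(S[c],pts(q)[i])[0]-uv)*w for c,i,uv,w in ob])
s=least_squares(r,[.6,0,.12,0,.5]); print(s.x.round(4),s.fun.round(2)); [print(np.round(p,4)) for p in pts(s.x)]
J=s.jac;print("sd",np.sqrt(np.diag(np.linalg.inv(J.T@J))))
import cv2
for n,(x0,x1,y0,y1) in dict(top=(408,428,240,260),scene=(180,202,218,242)).items():
    g=S[n]["color"][y0:y1,x0:x1].astype(int); print(n); m=(g[:,:,0]-g[:,:,2]<25)&(g.sum(2)>330)
    for k in range(m.shape[0]): print(y0+k,''.join('#' if v else '.' for v in m[k]),)
c=lambda u,v:np.array([(u+.5)/5-.5+130,(v+.5)/5-.5+195])
# bolts/pin head tops, scene ; block top corners
print("head tops scene",c(297,160),c(245,105),c(375,255))
for nm,a,b in (("pin",c(297,162),(417,250)),("boltA",c(246,108),(422.5,277)),("boltB",c(374,257),(409.5,223.5))):
    X,f=tri(S,a,np.array(b)); print(nm,X.round(4),f.round(2))
E
```

```text
[ 0.5381 -0.0644  0.1571 -0.011   0.5824] [ 0.43  0.14  0.2  -0.47 -0.81  0.32 -0.8   0.08  0.5   0.26]
[ 0.5381 -0.0644  0.1571]
[ 0.5971 -0.0419  0.2094]
[0.5317 0.0757 0.1709]
[0.5207 0.0758 0.19  ]
sd [0.00201504 0.00124413 0.00375431 0.02060685 0.02183425]
top
240 ....................
241 ....................
242 ....................
243 ....................
244 ....................
245 .....######.........
246 ....#########.......
247 ...###########......
248 ..############......
249 ..#############.....
250 ..#############.....
251 ..############......
252 ...##########.......
253 ...##########.......
254 ....########........
255 ......#####.........
256 ....................
257 ....................
258 ....................
259 ....................
scene
218 ......................
219 ......................
220 ......................
221 ......................
222 ......................
223 ......................
224 ......................
225 ......................
226 ........#####.........
227 .......#######........
228 ......#########.......
229 .....##########.......
230 .....##########.......
231 ......##########......
232 ......###########.....
233 ......###########.....
234 ......###########.....
235 ......###########.....
236 ......###########.....
237 ......#########.......
238 .......#######........
239 ..........#...........
240 ......................
241 ......................
head tops scene [189.  226.6] [178.6 215.6] [204.6 245.6]
pin [ 0.5453 -0.2483  0.113 ] [-0.04  0.   -0.04 -0.01]
boltA [ 0.4873 -0.2631  0.1024] [-0.38  0.01 -0.37 -0.07]
boltB [ 0.6062 -0.231   0.1032] [-0.55  0.02 -0.58 -0.13]
```

```bash
python3 - <<'E'
import pickle,cv2
S=pickle.load(open("s0.pkl","rb"))
cv2.imwrite("pics/t2.png",cv2.resize(S["top"]["color"][200:304,375:475,::-1],None,fx=5.5,fy=5.5,interpolation=cv2.INTER_CUBIC))
E
```

```text
(no output)
```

View pics/t2.png

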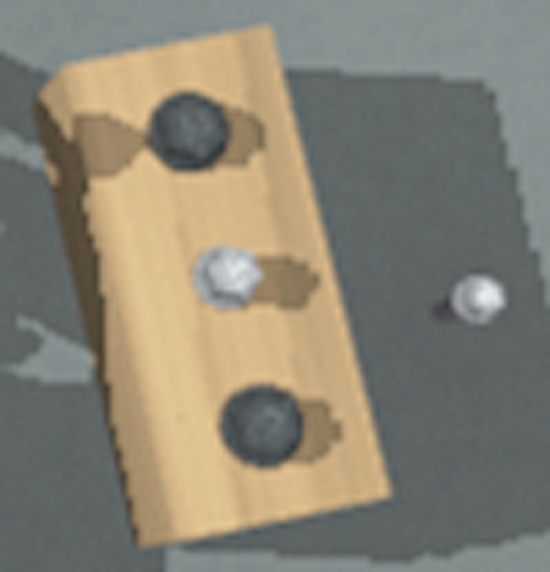

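```bash
python3 - <<'E'
from h import *
from plant import ctrl
S=pickle.load(open("s0.pkl","rb"))
T=lambda u,v:np.array([(u+.5)/5-.5+255,(v+.5)/5-.5+190]); C=lambda u,v:np.array([(u+.5)/7-.5+250,(v+.5)/7-.5+150])
print("bridge top?",tri(S,C(490,48),T(262,28)))
print("pin on z.112",onz(S["top"],(416.6,249.1),.112),"bolts z.105",onz(S["top"],(422.2,276.8),.105),onz(S["top"],(408.7,223.4),.105))
o=ctrl.get_obs()
print(go(o,[.66,-.05,.36],-90))
E
```

```text
bridge top? (array([0.62353431, 0.01663876, 0.27168161]), array([-7.68840742,  0.97637446, -6.77989029, -3.18028438]))
pin on z.112 [ 0.54735513 -0.24761926] bolts z.105 [ 0.48737713 -0.26263321] [ 0.60570691 -0.23012312]
(array([-0.742 ,  0.4776, -0.0848]), np.float64(-0.7563))
```

{"api": "send_rows", "payload": {
  "deltas": [
    [[-0.1855, 0.1194, -0.0212], 0],
    [[-0.1855, 0.1194, -0.0212], 0],
    [[-0.1855, 0.1194, -0.0212], 0],
    [[-0.1855, 0.1194, -0.0212], 0],
    [[-0.1855, 0.1194, -0.0212], 0]
  ],
  "gripper": 0
}}

```text
clock: 1.62
tool_pos: [0.3565, -0.4787, 0.3103]
orientation: [-179.9, 0.1, -157.9]
force: [-0.5, -0.9, -0.0]
opening: 0.06
gripper_force: 0.0
```

{"api": "send_rows", "payload": {
  "deltas": [
    [[-0.1855, 0.1194, -0.0212], 0],
    [[-0.1855, 0.1194, -0.0212], 0],
    [[-0.1855, 0.1194, -0.0212], 0],
    [[-0.1855, 0.1194, -0.0212], 0],
    [[-0.1855, 0.1194, -0.0212], 0]
  ]
}}

```text
clock: 2.03
tool_pos: [0.4587, -0.3347, 0.3271]
orientation: [-179.9, 0.1, -157.9]
force: [-0.2, -0.8, -0.3]
opening: 0.0264
gripper_force: 0.0
```

{"api": "send_rows", "payload": {
  "deltas": [
    [[-0.1855, 0.1194, -0.0212], 0],
    [[-0.1855, 0.1194, -0.0212], 0],
    [[-0.1855, 0.1194, -0.0212], 0],
    [[-0.1855, 0.1194, -0.0212], 0],
    [[-0.1855, 0.1194, -0.0212], 0]
  ]
}}

```text
clock: 2.45
tool_pos: [0.5608, -0.1904, 0.3435]
orientation: [-180.0, 0.1, -157.9]
force: [0.0, -1.1, 0.4]
opening: 0.0009
gripper_force: 0.0
```

{"api": "send_rows", "payload": {
  "deltas": [
    [[-0.1855, 0.1194, -0.0212], 0],
    [[-0.1855, 0.1194, -0.0212], 0],
    [[-0.1855, 0.1194, -0.0212], 0],
    [[-0.1855, 0.1194, -0.0212], 0],
    [[-0.1855, 0.1194, -0.0212], 0]
  ]
}}

```text
clock: 2.87
tool_pos: [0.6627, -0.046, 0.3596]
orientation: [180.0, 0.0, -157.9]
force: [-0.8, -0.5, 0.2]
opening: 0.0005
gripper_force: 0.0
```

{"api": "send_rows", "payload": {
  "deltas": [
    [[0, 0, 0], -0.0795],
    [[0, 0, 0], -0.159],
    [[0, 0, 0], -0.2385],
    [[0, 0, 0], -0.318],
    [[0, 0, 0], -0.378]
  ]
}}

```text
clock: 3.28
tool_pos: [0.6601, -0.0503, 0.3598]
orientation: [180.0, -0.0, -123.7]
force: [0.4, -0.9, 0.1]
opening: 0.0004
gripper_force: 0.0
```

{"api": "send_rows", "payload": {
  "deltas": [
    [[0, 0, 0], -0.0795],
    [[0, 0, 0], -0.159],
    [[0, 0, 0], -0.2385],
    [[0, 0, 0], -0.318],
    [[0, 0, 0], -0.378]
  ]
}}

```text
clock: 3.7
tool_pos: [0.66, -0.0504, 0.3599]
orientation: [180.0, -0.0, -89.7]
force: [0.3, 0.4, 1.0]
opening: 0.0005
gripper_force: 0.0
```

{"api": "send_rows", "payload": {
  "deltas": [
    [[0, 0, 0.05], 0],
    [[0, 0, 0.1], 0],
    [[0, 0, 0.11], 0],
    [[0, 0, 0.11], 0],
    [[0, 0, 0.11], 0]
  ]
}}

```text
clock: 4.12
tool_pos: [0.6607, -0.0504, 0.2732]
orientation: [-180.0, -0.1, -90.0]
force: [0.2, -0.5, 1.4]
opening: 0.0004
gripper_force: 0.0
```

{"api": "send_rows", "payload": {
  "deltas": [
    [[0, 0.01, 0], 0],
    [[0, 0.02, 0], 0],
    [[0, 0.03, 0.005], 0],
    [[0, 0.04, 0.011], 0],
    [[0, 0.05, 0.017], 0]
  ]
}}

```text
clock: 4.53
tool_pos: [0.6222, -0.0517, 0.2617]
orientation: [-179.5, -0.2, -89.9]
force: [14.8, -19.9, 10.1]
opening: 0.0003
gripper_force: 11.4
```

```bash
python3 - <<'E'
from h import *
from plant import ctrl
S={}
for n in ("scene","top"): S[n]=ctrl.snapshot(n)
pickle.dump(S,open("s1.pkl","wb"))
a=cv2.resize(S["top"]["color"][180:270,255:365,::-1],None,fx=4,fy=4,interpolation=cv2.INTER_CUBIC)
b=cv2.resize(S["scene"]["color"][130:220,240:340,::-1],None,fx=4,fy=4,interpolation=cv2.INTER_CUBIC)[:, :360]
cv2.imwrite("pics/p1.png",np.hstack([a,b]))
print(ctrl.get_obs()["force"])
E
```

```text
[ 6.74944026 -6.14414219  3.41798187]
```

View pics/p1.png

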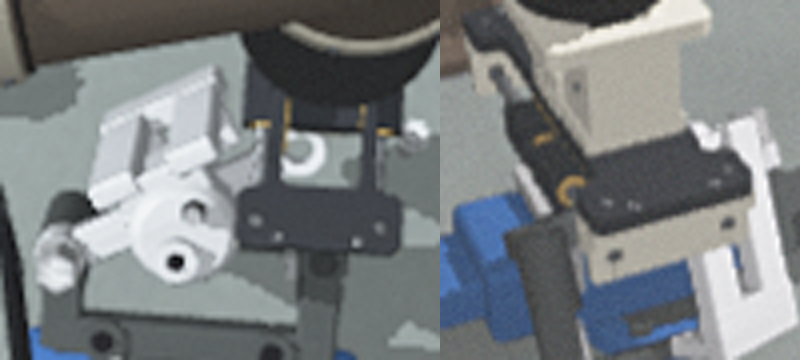

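{"api": "send_rows", "payload": {
  "deltas": [
    [[0.003, 0.007, 0.003], 0],
    [[0.006, 0.015, 0.007], 0],
    [[0.009, 0.023, 0.011], 0],
    [[0.011, 0.031, 0.015], 0],
    [[0.013, 0.039, 0.019], 0]
  ]
}}

```text
clock: 5.05
tool_pos: [0.5898, -0.0612, 0.2445]
orientation: [-179.7, -0.1, -90.0]
force: [6.0, -3.9, -0.3]
opening: 0.0001
gripper_force: 2.7
```

```bash
python3 - <<'E'
from h import *
from plant import ctrl
S={}
for n in ("top",): S[n]=ctrl.snapshot(n)
pickle.dump(S,open("s2.pkl","wb"))
a=cv2.resize(S["top"]["color"][200:280,260:360,::-1],None,fx=5,fy=5,interpolation=cv2.INTER_CUBIC)
cv2.imwrite("pics/p2.png",a)
o=ctrl.get_obs();print(o["force"],o["tool_pos"])
E
```

```text
[ 0.78991925 -2.71062401 -0.63756985] [ 0.58805411 -0.06124656  0.24367369]
```

View pics/p2.png

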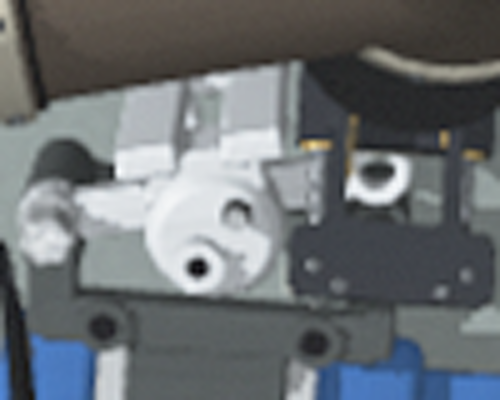

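```bash
python3 - <<'E'
from h import *
S=pickle.load(open("s2.pkl","rb")); p=S["top"]
q=[.5381,-.0644,.1571,-.011,0]
for t in (0,.05,.1,.15,.2,.3): q[4]=t; print(t,proj(p,pts(q)[1])[0].round(2),pts(q)[1].round(4))
g=cv2.cvtColor(p["color"],cv2.COLOR_RGB2GRAY)[226:246,322:348]
for k,r in enumerate(g): print(226+k,' '.join(f"{v:3d}" for v in r))
E
```

```text
0 [335.8  248.26] [ 0.5301 -0.0643  0.171 ]
0.05 [336.  245.2] [ 0.5362 -0.0642  0.1745]
0.1 [336.03 242.12] [ 0.5422 -0.0637  0.1779]
0.15 [335.89 239.04] [ 0.5482 -0.0629  0.1814]
0.2 [335.59 235.95] [ 0.5542 -0.0618  0.1849]
0.3 [334.49 229.8 ] [ 0.566  -0.0585  0.1916]
226  66  65  65  61  56  62  66  79  88  66  53  51  50  53  51  50  50  46  48  48  46  50  53  50  52  52
227  54  57  58  56  56  63  67  89  91  67  51  52  50  54  49  51  52  53  54  53  50  62  65  64  64  63
228 181 161 144 128  81  61  67  95  87  56  48  42  48  50  49  50  49  48  50  48  51  62  70  69  67  67
229 204 185 158 133  82  63  66  93  84  51  42  37  33  33  37  36  36  35  36  39  40  51  53  52  57  54
230 141 143 119  85  64  66  65  89 116 128 122 128 115 105  91  93  98  81  72  66  62  60  51  43  45  46
231 124 144 127  85  69  68  63  90 138 169 174 172 150 128 125 152 193 199 170 131 105 102  97  94  93  94
232 158 165 131  80  68  64  63  96 143 167 160 132 109  90  95 128 188 230 225 181 131 111 114 115 119 117
233 175 169 125  74  65  67  64  96 146 152 109  60  47  49  50  54  9
[... 633 characters left out ...]
 239 238 235 211 137  64  66 104 135 142 156 151 145
240 162 152 106  72  66  66  66  72  63  61 119 167 188 191 181 175 129  67  43  64 104 113 112 128 141 143
241 141 138 109  74  68  70  64  52  46  52  58  61  77  84  71  64  74  70  55  57 102 115 113 112 112 115
242 135 136 106  72  66  67  67  55  53  67  73  71  65  65  63  65  90  91  75  55 101 116 114 113 115 116
243 168 152  91  66  66  69  66  63  65  69  71  62  61  55  53  54  71  92  92  69 100 119 116 117 116 117
244 148 126  69  65  69  69  68  68  69  69  67  64  64  65  62  62  61  78  84  74  89 100 101 105 104 100
245  62  63  66  68  69  69  68  68  68  69  67  68  69  68  68  68  69  68  67  65  70  73  77  78  81  71
```

{"api": "send_rows", "payload": {
  "deltas": [
    [[0.001, 0.006, 0.0035], 0],
    [[0.002, 0.012, 0.007], 0],
    [[0.003, 0.018, 0.0105], 0],
    [[0.004, 0.024, 0.014], 0],
    [[0.004, 0.029, 0.017], 0]
  ]
}}

```text
clock: 5.52
tool_pos: [0.5653, -0.0637, 0.2298]
orientation: [-179.9, -0.0, -90.0]
force: [2.9, -2.0, 1.5]
opening: 0.0007
gripper_force: 1.6
```

```bash
python3 - <<'E'
from h import *
from plant import ctrl
p=ctrl.snapshot("top"); pickle.dump({"top":p},open("s3.pkl","wb"))
o=ctrl.get_obs();print(o["force"],o["tool_pos"])
g=cv2.cvtColor(p["color"],cv2.COLOR_RGB2GRAY)[236:258,324:348]
for k,r in enumerate(g): print(236+k,' '.join(f"{v:3d}" for v in r))
p=pickle.load(open("s0.pkl","rb"))["top"]
g=cv2.cvtColor(p["color"],cv2.COLOR_RGB2GRAY)[230:256,324:348]
for k,r in enumerate(g): print(230+k,' '.join(f"{v:3d}" for v in r))
E
```

```text
[ 1.54414253 -1.14752962 -0.0919479 ] [ 0.56424254 -0.0636245   0.22913273]
236  66  66  63  58  52  47  39  40  38  39  41  43  40  40  40  37  42  41  39  39  40  41  38  39
237  68  66  66  66  66  60  68  55  35  40  41  40  38  40  39  40  40  37  39  44  43  40  41  40
238  66  65  69  68  67  67  87  72  42  42  38  41  38  40  42  42  41  40  41  39  41  40  39  40
239  66  65  66  67  66  65  99  80  49  46  45  42  42  39  40  38  40  40  38  39  41  41  39  40
240  62  65  67  66  67  65  98  81  50  52  50  51  46  48  42  41  39  39  40  39  39  40  37  37
241 105  93  75  65  66  73  84  64  45  53  51  50  50  50  47  49  49  55  55  50  50  53  55  53
242 128 114  86  66  66  78  76  51  34  40  41  43  42  48  45  42  43  54  55  57  59  59  64  62
243 129 109  81  66  65  77 114 128 103  86  74  75  70  65  61  48  42  45  50  43  43  43  44  42
244 139  99  70  66  64  73 151 205 181 123  84  80  76  66 104 152 164 145 108  88  92  88  87  78
245 155  92  64  62  63  71 179 231 184  99  56  54  53  45  90 174 219 213 150 111 115 115 114 108
246 156  91  60  62  66 
[... 3075 characters left out ...]

249 100  98 108 114 105  68  45  58  65  62  58  58  54  57  70  78  83  93  99  99 100  99  99  98
250 101  99 101 103  95  62  45  60  63  62  63  65  66  64  71  73  82  96 100 100 100  96  99  99
251  99  99  99 100  92  61  52  62  61  61  62  65  64  64  65  61  69  92 100 101  99  98  98  97
252  98 100  99 100  93  60  56  64  63  62  59  61  61  63  65  57  68  91 100  99 100 101 100  99
253  97  99 100 100  92  72  75  78  77  72  66  61  60  66  62  57  74  93 100 100 100 100  98 100
254 121 106  99  98  92  84  89  88  84  84  77  72  74  75  75  61  71  93 101 100  99  99  99 100
255 142 128 106  97  92  86  86  86  85  83  84  85  80  87  82  64  79  99  99 100  98 100 100  98
```

```bash
python3 - <<'E'
from h import *
p=pickle.load(open("s0.pkl","rb"))["top"]
g=cv2.cvtColor(p["color"],cv2.COLOR_RGB2GRAY)[204:224,318:338]
for k,r in enumerate(g): print(204+k,' '.join(f"{v:3d}" for v in r))
E
```

```text
204 137 137 136 138 135 136 136 136 137 136 138 137 136 133 135 134 136 137 136 135
205 134 137 137 136 138 136 136 135 136 136 136 136 135 135 133 136 136 136 135 135
206 134 135 136 136 135 136 138 141 144 143 141 133 126 129 136 136 138 136 136 135
207 134 133 136 134 135 140 158 161 157 149 140 125 117 113 125 135 136 133 135 133
208 135 136 135 134 144 161 175 189 193 195 190 180 168 129 109 122 135 136 136 134
209 135 134 133 134 154 184 202 214 217 217 217 211 206 185 139 111 126 135 135 134
210 134 133 134 135 176 210 220 212 191 180 179 187 203 210 188 148 125 132 134 134
211 133 134 137 147 203 222 206 180 152 143 141 151 174 197 207 180 130 126 136 134
212 139 151 158 165 211 216 175 142 135 133 134 134 139 177 208 199 141 123 132 133
213 124 162 205 192 206 204 147 125 133 133 134 134 133 141 200 213 165 131 134 133
214 116 154 208 194 200 203 140 118 134 134 132 134 127 141 204 217 171 136 135 135
215 142 146 166 169 203 209 154 112 119 128 129 124 147 184 220 215 163 133 137 135
216 150 148 148 153 202 215 192 136 102 112 112 137 173 212 220 202 148 127 134 137
217 150 149 150 146 172 207 217 183 148 139 146 184 207 220 210 177 136 129 136 138
218 150 148 149 145 140 192 216 213 205 201 204 215 220 213 187 152 133 136 136 136
219 149 148 146 148 144 166 189 195 208 215 216 213 198 172 151 136 132 136 135 135
220 145 144 147 147 145 146 155 152 163 172 170 169 153 135 132 133 132 132 135 136
221 145 146 147 147 169 156 140 134 131 132 132 132 133 134 134 134 134 135 134 137
222 148 148 148 141 160 150 134 134 134 133 134 134 134 135 134 134 135 135 135 136
223 149 144 141 138 135 137 135 135 136 135 134 134 135 134 134 134 135 134 135 134
```

{"api": "send_rows", "payload": {
  "deltas": [
    [[0, 0.0015, 0.001], 0],
    [[0, 0.0033, 0.0018], 0],
    [[0, 0.0033, 0.0018], 0],
    [[0, 0.0033, 0.0018], 0],
    [[0, 0.0033, 0.0018], 0]
  ]
}}

```text
clock: 5.98
tool_pos: [0.5629, -0.0634, 0.228]
orientation: [180.0, 0.0, -90.0]
force: [1.0, -0.5, 1.6]
opening: 0.0004
gripper_force: 0.8
```

{"api": "send_rows", "payload": {
  "deltas": [
    [[0, -0.02, 0], 0],
    [[0, -0.04, 0], 0],
    [[0, -0.05, -0.05], 0],
    [[0, -0.05, -0.1], 0],
    [[0, -0.05, -0.15], 0]
  ]
}}

```text
clock: 6.4
tool_pos: [0.6025, -0.0633, 0.3481]
orientation: [179.8, -0.0, -90.0]
force: [1.7, -0.1, -0.2]
opening: 0.0008
gripper_force: 0.0
```

{"api": "send_rows", "payload": {
  "deltas": [
    [[0.05, 0, 0], 0],
    [[0.1, 0, 0], 0],
    [[0.15, 0, 0], 0],
    [[0.2, 0, 0], 0],
    [[0.25, 0, 0], 0]
  ],
  "gripper": 0.7
}}

```text
clock: 6.82
tool_pos: [0.6023, -0.2646, 0.3476]
orientation: [179.9, 0.1, -90.0]
force: [0.9, 0.8, -0.3]
opening: 0.0282
gripper_force: 0.0
```

```bash
python3 - <<'E'
from h import *
from plant import ctrl
S={n:ctrl.snapshot(n) for n in ("scene","top")}; pickle.dump(S,open("s4.pkl","wb"))
p=S["top"]
g=cv2.cvtColor(p["color"],cv2.COLOR_RGB2GRAY)[238:258,324:348]
for k,r in enumerate(g): print(238+k,' '.join(f"{v:3d}" for v in r))
a=cv2.resize(S["top"]["color"][215:275,260:350,::-1],None,fx=5,fy=5,interpolation=cv2.INTER_CUBIC)
b=cv2.resize(S["scene"]["color"][150:210,250:320,::-1],None,fx=5,fy=5,interpolation=cv2.INTER_CUBIC)
cv2.imwrite("pics/p4.png",np.hstack([a,b]))
E
```

```text
238 107 109 109 109 110 113 113 113 115 114 112 111 112 111 111 111 110 109 108 107 105 109 106 107
239 107 107 108 109 111 112 112 115 113 114 113 113 111 111 109 109 110 108 110 107 108 108 107 108
240 109 109 111 107 110 111 111 112 116 113 114 113 111 112 112 110 109 108 108 108 108 108 107 105
241 107 107 109 109 110 110 113 114 113 113 112 112 112 111 108 111 109 109 107 107 109 110 107 107
242 108 110 110 109 112 113 112 113 113 113 111 112 112 110 109 111 110 108 108 107 106 107 108 106
243 107 107 111 111 111 112 112 113 112 112 113 110 113 111 110 108 112 109 109 108 107 108 109 107
244 109 109 110 110 110 113 113 115 113 114 113 112 111 111 110 110 109 108 109 107 108 107 105 107
245 108 111 111 108 109 113 114 114 113 113 113 111 111 111 109 110 110 109 106 107 107 107 106 107
246 109 110 108 110 111 113 114 113 113 113 112 112 113 110 110 110 111 108 108 108 106 107 107 106
247 108 111 109 109 112 112 114 113 114 112 113 111 112 111 110 110 109 108 107 108 108 107 108 107
248 110 111 112 111 113 114 114 113 113 114 113 112 111 111 109 111 109 109 107 108 107 108 108 106

[... 199 characters left out ...]

251 111 109 111 112 112 112 113 113 113 111 113 114 110 113 112 109 109 109 107 107 109 108 107 106
252 110 111 110 111 112 115 113 113 113 113 113 113 110 112 110 109 109 108 107 108 108 106 107 106
253 111 111 110 110 113 113 112 114 113 112 112 112 109 111 111 109 108 107 108 109 107 107 107 107
254 108 112 113 112 113 113 113 114 114 112 113 112 114 111 110 108 109 108 107 108 108 107 107 104
255 111 111 111 112 114 113 114 114 114 112 112 113 111 110 110 108 108 108 109 108 108 108 106 108
256 113 113 113 114 114 113 112 113 113 112 113 112 111 112 108 108 109 109 109 109 110 107 109 106
257 110 111 113 112 114 115 114 112 112 112 113 110 112 110 110 109 109 109 108 110 108 109 107 106
```

View pics/p4.png

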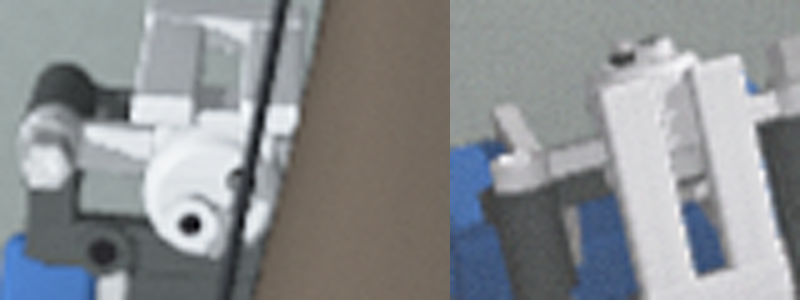

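{"api": "send_rows", "payload": {
  "deltas": [
    [[0, 0, 0], 0.079],
    [[0, 0, 0], 0.158],
    [[0, 0, 0], 0.237],
    [[0, 0, 0], 0.316],
    [[0, 0, 0], 0.39]
  ],
  "gripper": 0.6
}}

```text
clock: 7.33
tool_pos: [0.6025, -0.2629, 0.3472]
orientation: [179.9, -0.0, -125.5]
force: [-0.9, -0.1, -0.7]
opening: 0.0524
gripper_force: 0.0
```

{"api": "send_rows", "payload": {
  "deltas": [
    [[0, 0, 0], 0.079],
    [[0, 0, 0], 0.158],
    [[0, 0, 0], 0.237],
    [[0, 0, 0], 0.316],
    [[0, 0, 0], 0.39]
  ]
}}

```text
clock: 7.75
tool_pos: [0.6025, -0.2628, 0.3473]
orientation: [179.9, -0.1, -160.6]
force: [-0.3, -0.6, -0.7]
opening: 0.0523
gripper_force: 0.0
```

{"api": "send_rows", "payload": {
  "deltas": [
    [[0, 0, 0], 0.053],
    [[0, 0, 0], 0.053],
    [[0, 0, 0], 0.053],
    [[0, 0, 0], 0.053],
    [[0, 0, 0], 0.053]
  ]
}}

```text
clock: 8.17
tool_pos: [0.6028, -0.2634, 0.3479]
orientation: [180.0, -0.0, -164.9]
force: [-0.5, -0.4, -0.6]
opening: 0.0524
gripper_force: 0.0
```

```bash
python3 - <<'E'
from h import *
from plant import ctrl
o=ctrl.get_obs(); print(o["tool_pos"],o["orientation"],o["joint_pos"].round(1),o["opening"])
print(go(o,[.547,-.2475,.2],-165))
p=ctrl.snapshot("top"); pickle.dump({"top":p},open("s5.pkl","wb"))
g=cv2.cvtColor(p["color"],cv2.COLOR_RGB2GRAY)[238:258,324:348]
for k,r in enumerate(g): print(238+k,' '.join(f"{v:3d}" for v in r))
E
```

```text
[ 0.60279475 -0.26336704  0.34793461] [ 1.79975513e+02 -2.15394121e-02 -1.64879029e+02] [ -6.7  17.4   3.3  -0.  -76.  -68.2] 0.0523829818004009
(array([0.0621, 0.0373, 0.185 ]), np.float64(0.0013))
238 112 114 115 113 114 114 113 112 112 112 111 111 110 109 108 109 109 106 109 107 107 106 106 107
239 111 112 115 114 113 113 113 111 111 110 111 108 107 108 107 107 109 107 106 108 106 107 105 106
240 113 113 114 114 114 113 113 114 111 111 113 110 109 109 108 109 108 108 107 108 106 106 106 107
241 114 112 114 113 113 113 112 112 111 111 111 109 107 109 108 106 109 107 106 108 107 107 104 106
242 113 113 115 115 114 112 114 113 112 112 109 110 109 108 109 108 109 109 106 107 106 107 105 107
243 114 115 113 115 114 113 114 112 111 110 111 110 109 110 108 108 107 107 108 109 107 105 107 106
244 113 114 115 115 113 113 111 112 109 111 110 111 109 107 107 108 109 108 106 107 105 106 106 105
245 112 115 115 112 114 113 113 111 110 112 112 109 109 109 107 108 110 107 108 107 107 106 105 106
246 113 113 112 113 112 113 113 111 111 112 109 109 107 108 107 109 108 107 107 107 107 106 106 106
2
[... 398 characters left out ...]

251 115 114 114 115 113 113 111 111 112 112 111 109 109 109 107 108 107 108 107 106 105 106 105 105
252 116 114 113 113 114 114 112 112 110 112 110 110 107 108 110 109 108 108 105 105 107 106 105 105
253 115 114 114 114 113 114 112 114 111 112 110 111 108 109 110 108 108 107 106 108 106 105 108 105
254 117 113 113 113 115 115 113 113 111 111 108 109 108 110 108 109 108 109 108 105 105 105 106 105
255 115 115 114 112 113 113 111 112 111 110 110 109 109 109 110 108 108 107 108 106 105 106 106 106
256 113 113 113 113 114 113 111 111 111 108 111 110 108 110 108 109 108 106 106 106 108 104 107 105
257 114 113 112 113 113 112 112 111 112 113 110 110 109 111 109 108 110 107 106 107 105 106 106 106
```

{"api": "send_rows", "payload": {
  "deltas": [
    [[0.03, 0.018, 0.04], 0],
    [[0.062, 0.037, 0.09], 0],
    [[0.062, 0.037, 0.135], 0],
    [[0.062, 0.037, 0.18], 0],
    [[0.062, 0.037, 0.18], 0]
  ],
  "gripper": 0.6
}}

```text
clock: 8.63
tool_pos: [0.543, -0.2466, 0.1973]
orientation: [179.7, -0.5, -165.0]
force: [-1.4, 0.3, -1.4]
opening: 0.0523
gripper_force: 0.0
```

{"api": "send_rows", "payload": {
  "deltas": [
    [[0, 0, 0.015], 0],
    [[0, 0, 0.03], 0],
    [[0, 0, 0.046], 0],
    [[0, 0, 0.046], 0],
    [[0, 0, 0.046], 0]
  ]
}}

```text
clock: 9.05
tool_pos: [0.548, -0.248, 0.1685]
orientation: [-180.0, -0.0, -165.0]
force: [0.1, -0.1, 1.1]
opening: 0.0524
gripper_force: 0.0
```

```bash
python3 - <<'E'
from h import *
from plant import ctrl
o=ctrl.get_obs(); print(o["tool_pos"],o["force"],go(o,[.5474,-.2476,.167],-165))
S={n:ctrl.snapshot(n) for n in ("scene","top")}; pickle.dump(S,open("s6.pkl","wb"))
p=S["top"];g=cv2.cvtColor(p["color"],cv2.COLOR_RGB2GRAY)[238:258:2,324:348:2]
for k,r in enumerate(g): print(238+2*k,' '.join(f"{v:3d}" for v in r))
E
```

```text
[ 0.54802833 -0.24804465  0.16852831] [ 0.09904021 -0.11585936  1.08620012] (array([0.0006, 0.0007, 0.0019]), np.float64(0.0005))
238  90  91  88  90  86  86  83  83  85  81  83  82
240  89  90  90  86  85  84  85  84  83  84  81  80
242  90  90  87  87  87  86  85  83  84  84  82  82
244  88  90  88  86  86  82  85  85  85  84  83  84
246  90  87  87  86  85  83  86  85  86  84  83  81
248  89  86  86  85  86  85  87  85  84  85  82  84
250  90  87  87  87  87  85  86  86  85  84  83  82
252  89  85  89  87  85  87  85  87  85  84  83  78
254  89  87  87  88  86  86  87  86  86  82  82  81
256  90  87  87  88  86  85  85  86  83  83  82  83
```

{"api": "send_rows", "payload": {
  "deltas": [
    [[0, 0, 0.0012], 0],
    [[0, 0, 0.0012], 0],
    [[0, 0, 0.0012], 0],
    [[0, 0, 0.0012], 0],
    [[0, 0, 0.0012], 0]
  ],
  "gripper": 0
}}

```text
clock: 9.57
tool_pos: [0.5473, -0.2478, 0.1666]
orientation: [-180.0, 0.0, -165.0]
force: [0.0, 0.4, -0.2]
opening: 0.0249
gripper_force: 0.0
```

{"api": "send_rows", "payload": {
  "deltas": [
    [[0, 0, 0], 0],
    [[0, 0, 0], 0],
    [[0, 0, 0], 0],
    [[0, 0, 0], 0],
    [[0, 0, 0], 0]
  ]
}}

```text
clock: 9.98
tool_pos: [0.5473, -0.2478, 0.1665]
orientation: [-180.0, 0.0, -165.0]
force: [-0.3, 1.3, 2.0]
opening: 0.0186
gripper_force: 30.0
```

{"api": "send_rows", "payload": {
  "deltas": [
    [[0, 0, -0.02], 0],
    [[0, 0, -0.045], 0],
    [[0, 0, -0.07], 0],
    [[0, 0, -0.09], 0],
    [[0, 0, -0.09], 0]
  ]
}}

```text
clock: 10.4
tool_pos: [0.5487, -0.2483, 0.2418]
orientation: [-179.8, 0.3, -165.0]
force: [-0.2, -0.1, -0.1]
opening: 0.0185
gripper_force: 30.0
```

{"api": "send_rows", "payload": {
  "deltas": [
    [[0, 0, 0], 0],
    [[0.007, 0, 0], 0],
    [[0.014, 0, 0], 0],
    [[0.021, 0, 0.001], 0],
    [[0.0318, 0, 0.002], 0]
  ]
}}

```text
clock: 10.82
tool_pos: [0.5226, -0.2544, 0.2362]
orientation: [180.0, 0.0, -165.0]
force: [2.8, 1.1, -1.4]
opening: 0.0184
gripper_force: 30.0
```

{"api": "send_rows", "payload": {
  "deltas": [
    [[0.007, 0, 0.002], 0],
    [[0.014, 0, 0.004], 0],
    [[0.021, 0, 0.0065], 0],
    [[0.0276, 0, 0.0093], 0],
    [[0.0276, 0, 0.0093], 0]
  ]
}}

```text
clock: 11.23
tool_pos: [0.5003, -0.2604, 0.229]
orientation: [180.0, -0.0, -165.0]
force: [1.4, -0.5, -0.2]
opening: 0.0185
gripper_force: 30.0
```

```bash
python3 - <<'E'
from h import *
from plant import ctrl
S={n:ctrl.snapshot(n) for n in ("scene","top")}; pickle.dump(S,open("s7.pkl","wb"))
o=ctrl.get_obs();print(o["tool_pos"],o["force"],o["opening"])
tp=o["tool_pos"]
for n in S: print(n,"grip",proj(S[n],[tp-[0,0,.055],[.547,-.2475,.09]]).round(1))
p=S["scene"];g=p["color"].astype(int)
u,v=proj(p,tp-[0,0,.07])[0].astype(int)
for k in range(v-4,v+36): print(k,u-16,' '.join(f"{int(a.sum()/3):3d}" for a in g[k,u-16:u+16]))
E
```

```text
[ 0.50114511 -0.26027417  0.22941953] [ 1.42972802 -0.15386118  0.09438453] 0.0183424977755775
scene grip [[173.4 195.7]
 [191.6 234.6]]
top grip [[428.6 267.8]
 [414.5 250.4]]
196 158 146 133 147 164 159 158 162 160 158  91  44  50 117 126 132 125 126 120 125 123  91  52  65 155 165 184 188 179 166 153 149 149
197 158 148 141 166 156 160 162 161 158 151 117  73  45  92 139 146 145 144 124 118 122 110  77  53 125 178 181 162 155 155 148 151 150
198 158 147 148 157 149 176 165 161 160 155 152 133  67  74 147 154 152 154 136 118 121 118  90  51  97 155 156 145 147 148 147 148 148
199 158 148 148 149 147 156 166 159 159 163 162 158  96  67 141 151 153 149 144 120 116 116 112  70  73 141 146 147 144 149 152 152 152
200 158 147 148 148 145 145 154 160 161 160 164 164 132  69 110 148 152 151 151 135 118 124 179 141 129 147 150 151 148 150 151 152 154
201 158 149 150 147 144 145 147 160 162 159 157 164 155  76  93 143 154 152 152 148 122 123 196 188 160 161 150 149 150 150 151 153 154
202 158 148 147 146 148 149 149 171 165 160 158 164 167  97  75 146 154 153 150 149 129 127 184 189 183 176
[... 3816 characters left out ...]
 165 149 155 169 191
231 158 133 113 109 117 162 188 188 182 182 183 182 182 180 182 181 184 181 181 186 192 193 193 195 195 193 195 202 190 150 150 161 178
232 158 140 120 113 108 132 164 187 187 185 185 182 184 181 183 182 184 183 186 185 189 193 196 192 195 195 195 195 170 157 149 158 174
233 158 149 122 116 114 109 130 169 187 187 184 158 178 157 178 156 150 154 175 160 155 160 157 163 162 160 163 160 137 145 140 151 162
234 158 148 131 114 116 108 113 132 155 152 148 131 146 135 146 130 123 126 149 129 125 129 134 136 132 131 134 137 134 138 137 144 152
235 158 153 146 119 115 114 111 112 124 126 130 127 124 124 122 124 124 121 132 125 129 129 126 133 136 132 136 132 134 134 129 129 147
```

{"api": "send_rows", "payload": {
  "deltas": [
    [[0, 0, -0.04], 0],
    [[0, 0, -0.08], 0],
    [[0, 0, -0.12], 0.06],
    [[0, 0, -0.15], 0.12],
    [[0, 0, -0.15], 0.174]
  ]
}}

```text
clock: 11.75
tool_pos: [0.5025, -0.2609, 0.3549]
orientation: [-179.8, 0.3, 179.1]
force: [0.9, -0.8, -0.6]
opening: 0.0186
gripper_force: 30.0
```

```bash
python3 - <<'E'
from h import *
S=pickle.load(open("s4.pkl","rb")); p=S["scene"]
q=[.5381,-.0644,.1571,-.011,0.0]; b,E,P,H=pts(q); B=frame(q[3])
a=np.linspace(0,2*np.pi,60); circ=lambda c,r:proj(p,[c+B@[r*np.cos(t),r*np.sin(t),0] for t in a])
for nm,c,r in (("ear up",E,.014),("ear low",E-B[:,2]*.014,.014),("boss up",b,.014),("boss low",b-.05*B[:,2],.014)):
    k=circ(c,r); print(nm,proj(p,c)[0].round(1),k.min(0).round(1),k.max(0).round(1))
g=cv2.cvtColor(p["color"],cv2.COLOR_RGB2GRAY)[176:200,254:276]
print(range(254,276))
for k,r in enumerate(g): print(176+k,' '.join(f"{v:3d}" for v in r))
E
```

```text
ear up [262.9 181.1] [257.  179.5] [268.9 182.8]
ear low [264.4 187. ] [258.4 185.3] [270.3 188.7]
boss up [264.6 187.8] [258.6 186.1] [270.5 189.5]
boss low [269.5 208.3] [263.7 206.4] [275.4 210.2]
range(254, 276)
176 149 149 150 151 148 114 125 163 188 188 186 182 164 149 150 148 149 150 148 150 151 144
177 147 147 135 125 135 102 108 138 186 190 189 189 181 149 144 148 150 148 148 148 147 135
178 132 117 103  90  95  85  94 118 158 187 186 189 187 165 144 145 144 145 136 137 133 129
179 113 103  89  77  82  75  83 100 126 182 188 184 178 185 155 136 131 126 124 142 161 159
180 111 115 101  82  76  78  91 107 137 204 200 187 160 153 147 139 157 164 164 170 176 178
181 110 112 117  87  84 130 218 225 211 204 204 205 164 152 151 147 175 180 177 178 177 179
182 113 114 108 100 144 168 225 221 214 202 202 198 170 167 154 144 175 177 179 174 178 176
183 113 113 112 112 155 170 178 186 189 193 192 180 174 167 156 139 173 179 181 181 181 178
184 111 107 111 110 137 157 166 173 183 185 183 183 174 168 161 142 170 180 176 144 133 128
185 107 108 115 108 127 158 170 174 179 184 182 181 176 
[... 623 characters left out ...]
  82  83  87  82  88  84  81  79  72  73  98 123 137 114
193 109 113  95  74  68  65  74  81  76  84  84  80  82  85  84  83  74  75  95 129 133 118
194  97  97  87  71  71  64  74  69  80  84  82  85  91  83  85  81  80  70  81 128 133 121
195  84  83  83  85  83  71  71  76  80  87  81  83  88  86  87  84  78  71  75 117 130 132
196  78  84  83  84  83  76  70  82  73  80  83  80  83  90  82  82  78  71  68 101 127 136
197  85  81  88  87  90  81  67  77  76  82  79  82  83  81  85  85  81  79  70  93 127 132
198  85  91  88  90  91  87  75  76  78  75  82  85  85  85  85  81  83  74  71  80 133 136
199  91  89  91  86  85  85  69  74  71  77  82  77  83  82  81  85  82  78  73  77 128 135
```

```bash
python3 - <<'E'
from h import *
from plant import ctrl
o=ctrl.get_obs(); print(o["tool_pos"],o["orientation"],o["joint_pos"].round(0))
print(go(o,[.4741,-.0625,.3276],179.37))
E
```

```text
[ 0.50246731 -0.26089594  0.35494512] [-179.84027701    0.33593236  179.10339662] [ -8.   8.  -8.   0. -74. -83.]
(array([0.0395, 0.2475, 0.0333]), np.float64(-0.003))
```

{"api": "send_rows", "payload": {
  "deltas": [
    [[0.01, 0.05, 0], 0],
    [[0.02, 0.1, 0], 0],
    [[0.03, 0.15, 0], 0],
    [[0.038, 0.2, 0.01], 0],
    [[0.038, 0.2475, 0.025], 0]
  ]
}}

```text
clock: 12.17
tool_pos: [0.4718, -0.0605, 0.33]
orientation: [180.0, 0.0, 179.3]
force: [1.2, 1.2, -0.5]
opening: 0.0185
gripper_force: 30.0
```

{"api": "send_rows", "payload": {
  "deltas": [
    [[0, 0, 0], 0],
    [[0, 0, 0], 0],
    [[0, 0, 0], 0],
    [[0, 0, 0], 0],
    [[0, 0, 0], 0]
  ]
}}

```text
clock: 12.58
tool_pos: [0.4733, -0.0628, 0.3294]
orientation: [-180.0, -0.0, 179.2]
force: [0.8, 0.4, -1.1]
opening: 0.0181
gripper_force: 30.0
```

```bash
python3 - <<'E'
from h import *
from plant import ctrl
S={n:ctrl.snapshot(n) for n in ("scene","top")}; pickle.dump(S,open("s8.pkl","wb"))
o=ctrl.get_obs(); print(o["tool_pos"],o["orientation"])
print(go(o,[.4741,-.0625,.3276],179.37))
q=[.5381,-.0632,.1571,-.011,0.0]; b,E,P,H=pts(q); B=frame(q[3])
g=o["tool_pos"]-[0,0,.0596]
for n in S: print(n,"grip,flange,tip,ear",proj(S[n],[g,g-B[:,2]*.017,g-B[:,2]*.097,E]).round(1).tolist())
a=cv2.resize(S["scene"]["color"][140:220,225:305,::-1],None,fx=5,fy=5,interpolation=cv2.INTER_CUBIC)
c=cv2.resize(S["top"]["color"][215:295,290:370,::-1],None,fx=5,fy=5,interpolation=cv2.INTER_CUBIC)
cv2.imwrite("pics/p8.png",np.hstack([a,c]))
E
```

```text
[ 0.47330015 -0.06277642  0.32935524] [-1.79991969e+02 -1.45271571e-02  1.79235246e+02]
(array([-0.001 ,  0.0004,  0.0022]), np.float64(-0.0015))
scene grip,flange,tip,ear [[251.4, 131.9], [253.2, 139.4], [261.6, 173.9], [263.4, 181.0]]
top grip,flange,tip,ear [[336.6, 271.5], [336.4, 267.7], [335.5, 251.3], [335.2, 248.2]]
```

View pics/p8.png

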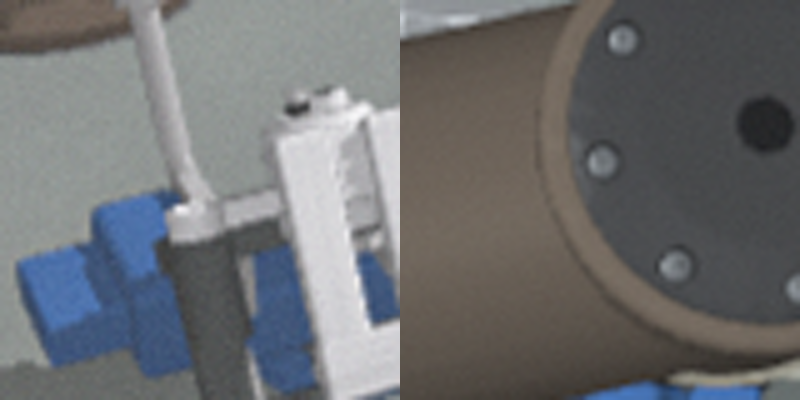

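```bash
python3 - <<'E'
from h import *
S=pickle.load(open("s8.pkl","rb")); p=S["scene"]
g=np.array([.4733,-.0628,.3294-.0596])
for t in (0,10,20,25,30,35,40):
    t=np.radians(t); a=np.array([-np.sin(t),0,np.cos(t)]); print(round(np.degrees(t)),proj(p,[g-a*.017,g-a*.097,g-a*.085]).round(1).tolist())
im=cv2.cvtColor(p["color"],cv2.COLOR_RGB2GRAY)
for k in range(138,188,2): print(k,246,' '.join(f"{v:3d}" for v in im[k,246:276]))
E
```

```text
0 [[252.1, 138.4], [255.5, 167.1], [255.1, 163.0]]
10 [[252.5, 138.9], [257.8, 170.4], [257.0, 165.9]]
20 [[252.9, 139.3], [259.9, 172.7], [258.9, 167.8]]
25 [[253.1, 139.3], [260.9, 173.4], [259.7, 168.4]]
30 [[253.2, 139.4], [261.8, 173.8], [260.5, 168.7]]
35 [[253.4, 139.3], [262.7, 173.9], [261.3, 168.8]]
40 [[253.5, 139.2], [263.5, 173.7], [262.0, 168.6]]
138 246  96  69  92 142 148 144 143 142 170 174 182 177 182 130 102 100  90 100 108 125 143 153 152 153 152 154 153 152 151 153
140 246 105 100 121 135 135 143 145 149 153 151 137 126 104  92  87  91 109 134 148 151 150 151 149 152 151 150 151 151 148 154
142 246 102 104 107 107 108 130 141 141 147 170 179 103  91 101 123 136 148 148 151 151 151 151 152 150 153 150 152 153 153 152
144 246  97  95  98  88  87 117 135 146 160 177 184 148 135 145 150 154 154 152 149 150 153 150 154 151 148 154 151 154 156 149
146 246  76  77  85  82  91 102 134 141 153 166 182 183 155 151 148 151 150 149 158 150 154 154 154 152 156 153 152 151 149 152
148 246 128 122 135 145 146 147 125 134 146 159 177 186 158 149 155 151 149 153 151 151 151 157 1
[... 1762 characters left out ...]
 164 183 188 191 182 164 148 149 148 143 144 144 143 148 144
178 246 147 147 148 150 146 152 147 130 126 116 105  88  99  85  91 114 155 183 184 183 187 163 143 143 146 136 136 134 133 124
180 246 126 123 125 117 114 113 108 111 111 112 104  81  73  78  91 107 141 198 201 187 159 154 142 139 155 159 161 168 176 174
182 246 107 111 109 109 109 106 106 107 114 112 107 106 141 165 215 223 216 195 200 195 171 162 153 143 170 177 174 177 176 176
184 246 100  99 107 105 108 109 110 111 110 112 107 111 141 157 165 172 176 182 183 179 169 163 155 141 167 178 178 145 128 122
186 246  94 104 104 112 107 107 106 108 108 108 113 111 109 155 168 175 179 183 177 182 176 168 137 121  88  84  85  78  77  81
```

```bash
python3 - <<'E'
from h import *
S=pickle.load(open("s8.pkl","rb")); p=S["scene"]
im=cv2.cvtColor(p["color"],cv2.COLOR_RGB2GRAY).astype(float)
R=np.arange(149,168); 
def cost(m):
    d=[];v=[]
    for r in R:
        c=np.arange(249,266); x=c-m*(r-158)-257.5; k=abs(x)<5.2; d+=list(x[k]); v+=list(im[r,c[k]])
    d=np.array(d);v=np.array(v);b=np.round(d*4).astype(int);return sum(((v[b==i]-v[b==i].mean())**2).sum() for i in set(b))/len(v)
ms=np.arange(.16,.32,.01); cs=[cost(m) for m in ms]; print(np.c_[ms,cs].round(3).tolist())
g=np.array([.4733,-.0628,.3294-.0596])
for t in (15,20,25,30,35):
    t=np.radians(t); a=np.array([-np.sin(t),0,np.cos(t)]); n=proj(p,[g-a*.03,g-a*.08]); print(round(np.degrees(t)),((n[1]-n[0])[0]/(n[1]-n[0])[1]).round(4))
for l in (-3,3):
    t=np.radians(30);a=np.array([-np.sin(t),np.sin(np.radians(l)),np.cos(t)]); n=proj(p,[g-a*.03,g-a*.08]); print("lean",l,((n[1]-n[0])[0]/(n[1]-n[0])[1]).round(4))
E
```

```text
[[0.16, 26.195], [0.17, 21.749], [0.18, 16.18], [0.19, 11.403], [0.2, 9.293], [0.21, 5.32], [0.22, 5.688], [0.23, 6.28], [0.24, 7.894], [0.25, 7.975], [0.26, 7.816], [0.27, 15.895], [0.28, 22.198], [0.29, 24.65], [0.3, 33.149], [0.31, 39.208]]
15 0.1878
20 0.2085
25 0.2287
30 0.2486
35 0.2687
lean -3 0.3026
lean 3 0.1959
```

{"api": "send_rows", "payload": {
  "deltas": [
    [[-0.006, 0.0003, 0.011], 0],
    [[-0.009, 0.0003, 0.016], 0],
    [[-0.0115, 0.0003, 0.0205], 0],
    [[-0.014, 0.0003, 0.025], 0],
    [[-0.0166, 0.0003, 0.0293], 0]
  ]
}}

```text
clock: 13.1
tool_pos: [0.4868, -0.0618, 0.3053]
orientation: [-180.0, -0.0, 179.3]
force: [0.7, -0.5, -0.4]
opening: 0.0183
gripper_force: 30.0
```

{"api": "send_rows", "payload": {
  "deltas": [
    [[0, 0, 0], 0],
    [[0, 0, 0], 0],
    [[0, 0, 0], 0],
    [[0, 0, 0], 0],
    [[0, 0, 0], 0]
  ]
}}

```text
clock: 13.52
tool_pos: [0.4865, -0.0617, 0.3062]
orientation: [180.0, 0.0, 179.4]
force: [0.1, 0.1, -1.3]
opening: 0.0186
gripper_force: 30.0
```

```bash
python3 - <<'E'
from h import *
from plant import ctrl
S={n:ctrl.snapshot(n) for n in ("scene",)}; pickle.dump(S,open("s9.pkl","wb"));p=S["scene"]
o=ctrl.get_obs(); print(o["tool_pos"],o["force"],o["moment"])
im=cv2.cvtColor(p["color"],cv2.COLOR_RGB2GRAY)
for k in range(162,190,1): print(k,252,' '.join(f"{v:3d}" for v in im[k,252:274]))
E
```

```text
[ 0.48652108 -0.06163298  0.30614519] [ 0.49457932  0.23762639 -0.06231911] [-0.07466713 -0.13212944 -0.03471715]
162 252 149 147 152 150 125 135 149 159 178 185 157 146 150 147 149 147 151 148 149 147 150 150
163 252 152 152 151 151 130 135 148 158 173 185 164 150 148 150 152 150 150 150 148 149 151 149
164 252 149 148 154 149 133 132 146 155 170 186 173 150 151 147 154 152 144 147 151 146 148 149
165 252 150 150 152 149 136 130 138 155 167 181 180 155 147 148 145 150 151 148 150 149 148 153
166 252 147 149 151 148 146 130 137 148 164 179 185 157 147 151 151 145 147 151 147 152 148 150
167 252 150 154 152 150 149 130 135 150 157 174 185 163 147 148 150 152 152 147 147 148 148 146
168 252 145 149 147 152 153 133 134 147 157 169 186 174 152 149 148 148 147 144 145 146 147 142
169 252 150 151 148 151 147 135 133 142 151 169 184 183 153 148 148 149 146 144 149 147 145 146
170 252 150 149 146 151 149 145 132 140 153 166 183 186 152 146 146 144 147 150 146 147 149 146
171 252 153 150 148 150 152 145 133 139 147 157 177 188 158 147 148 150 149 146 146 146 147 148
172 252 145 148 145 147 15
[... 1001 characters left out ...]
 166 152 145 176 177 177 174
183 252 104 113 109 112 112 110 146 167 169 183 190 196 194 184 171 169 157 139 168 178 179 178
184 252 111 109 110 111 111 108 136 162 167 174 180 184 179 182 174 163 159 141 169 177 179 144
185 252 113 111 112 110 106 113 127 157 172 177 178 182 177 176 176 168 160 145 135 129 127  97
186 252 108 108 112 113 110 111 108 154 174 178 181 187 183 180 177 172 137 120  92  82  80  79
187 252 106 109 110 110 105  86  79 161 172 178 185 182 166 155 146 123  92  84  72  75  83  82
188 252 109 111 107  96  82  69  70 116 131 127 129 129 118 103  91  84  75  67  71  69  83  86
189 252 106 108 112  95  77  62  58  79  73  80  77  80  79  78  85  83  80  79  75  69  82  82
```

{"api": "send_rows", "payload": {
  "deltas": [
    [[-0.002, -0.0006, 0.0035], 0],
    [[-0.004, -0.0006, 0.007], 0],
    [[-0.006, -0.0006, 0.0105], 0],
    [[-0.008, -0.0006, 0.014], 0],
    [[-0.0094, -0.0006, 0.0163], 0]
  ]
}}

```text
clock: 13.98
tool_pos: [0.4943, -0.0622, 0.2924]
orientation: [-180.0, -0.0, 179.3]
force: [-0.2, 0.1, 0.2]
opening: 0.0183
gripper_force: 30.0
```

```bash
python3 - <<'E'
from plant import ctrl
o=ctrl.get_obs(); print(o["tool_pos"],o["force"],o["moment"])
E
```

```text
[ 0.49432822 -0.06222767  0.29239869] [-0.15193174  0.09501045  0.1692553 ] [-0.06622226 -0.22859075 -0.00025999]
```

{"api": "send_rows", "payload": {
  "deltas": [
    [[-0.002, 0, 0.0035], 0],
    [[-0.004, 0, 0.007], 0],
    [[-0.006, 0, 0.0105], 0],
    [[-0.008, 0, 0.014], 0],
    [[-0.0094, 0, 0.0163], 0]
  ]
}}

```text
clock: 14.4
tool_pos: [0.5017, -0.0623, 0.2794]
orientation: [-180.0, -0.0, 179.3]
force: [-0.6, -0.3, -1.3]
opening: 0.0183
gripper_force: 30.0
```

{"api": "send_rows", "payload": {
  "deltas": [
    [[-0.002, 0, 0.0035], 0],
    [[-0.004, 0, 0.007], 0],
    [[-0.006, 0, 0.0105], 0],
    [[-0.008, 0, 0.014], 0],
    [[-0.0094, 0, 0.0163], 0]
  ]
}}

```text
clock: 14.82
tool_pos: [0.5092, -0.0624, 0.2663]
orientation: [-180.0, -0.0, 179.3]
force: [-0.3, 0.4, -1.7]
opening: 0.0181
gripper_force: 30.0
```

```bash
python3 - <<'E'
from h import *
from plant import ctrl
S={n:ctrl.snapshot(n) for n in ("scene",)}; pickle.dump(S,open("s10.pkl","wb"));p=S["scene"]
o=ctrl.get_obs(); print(o["tool_pos"],o["force"],o["moment"])
im=cv2.cvtColor(p["color"],cv2.COLOR_RGB2GRAY)
for k in range(160,192,2): print(k,248,' '.join(f"{v:3d}" for v in im[k,248:276]))
E
```

```text
[ 0.50918408 -0.06243281  0.26605539] [ 0.96298348 -0.00616086 -1.77755887] [-0.05272861 -0.23477404  0.06308273]
160 248 166 168 168 167 168 117  58  55 153 155 153 150 154 154  83  51  50  81 160 173 166 169 168 154 153 153 150 154
162 248 137 165 169 168 165 133  85  54  99 125 131 126 124 119 129 108  58  64 157 170 167 166 169 157 150 149 151 149
164 248 133 146 167 170 170 173 157  81  95 143 148 148 138 132 125 129  72  61 136 170 171 164 166 156 148 149 155 149
166 248 135 140 166 168 169 169 174  99  82 141 147 144 147 129 128 129 103  67 112 146 151 143 148 151 151 146 148 152
168 248 151 146 159 172 168 171 169 113  67 139 152 147 149 138 136 170 174 131 129 151 150 145 146 144 145 148 149 146
170 248 150 153 151 144 149 148 150 125 104 143 142 141 145 138 162 181 186 187 171 145 149 146 149 147 149 147 148 147
172 248 152 149 150 150 151 150 148 131 134 139 141 142 146 145 153 138 158 153 150 148 146 146 148 147 150 146 144 150
174 248 150 149 149 153 145 150 147 147 150 152 136 130 144 145 159 165 184 155 146 148 146 146 146 146 144 147 146 152
176 248 151 147 152 153 14
[... 233 characters left out ...]
 107 112 108 108 116 103  84  71  78 109 138 145 158 174 188 155 155 145 137 153 164 163 170 175 176
182 248 110 108 110 112 108 106 112 114 111 109 130 155 152 177 185 187 198 196 173 163 154 149 176 181 176 179 177 175
184 248 109 113 111 114 110 111 111 112 113 107 140 163 170 179 180 187 185 186 170 167 159 144 170 180 176 147 131 121
186 248 108 108 113 106 108 110 113 111 111 107 112 158 174 177 184 184 185 178 178 170 143 118  91  86  84  76  79  81
188 248 101 106 107 106 109 111 110 100  81  69  68 123 132 131 138 144 141 127 111  89  74  78  74  78  80  83  83  86
190 248  91 101 113 111 112 108 112 105  71  65  64  66  72  79  75  84  75  84  86  81  86  74  72  69  78  83  83  84
```

{"api": "send_rows", "payload": {
  "deltas": [
    [[-0.002, 0, 0.0035], 0],
    [[-0.004, 0, 0.007], 0],
    [[-0.006, 0, 0.0105], 0],
    [[-0.008, 0, 0.014], 0],
    [[-0.0094, 0, 0.0163], 0]
  ]
}}

```text
clock: 15.28
tool_pos: [0.5168, -0.0625, 0.2533]
orientation: [-180.0, -0.0, 179.3]
force: [-0.7, 0.6, -1.4]
opening: 0.0184
gripper_force: 30.0
```

{"api": "send_rows", "payload": {
  "deltas": [
    [[-0.001, 0, 0.0018], 0],
    [[-0.002, 0, 0.0036], 0],
    [[-0.003, 0, 0.0054], 0],
    [[-0.004, 0, 0.0072], 0],
    [[-0.005, 0, 0.0087], 0]
  ]
}}

```text
clock: 15.7
tool_pos: [0.5206, -0.0626, 0.2467]
orientation: [180.0, -0.0, 179.3]
force: [-2.1, -0.2, 2.7]
opening: 0.0186
gripper_force: 30.0
```

{"api": "send_rows", "payload": {
  "deltas": [
    [[-0.0005, 0, 0.0009], 0],
    [[-0.001, 0, 0.0018], 0],
    [[-0.0015, 0, 0.0026], 0],
    [[-0.0019, 0, 0.0033], 0],
    [[-0.0019, 0, 0.0033], 0]
  ]
}}

```text
clock: 16.12
tool_pos: [0.5207, -0.0626, 0.2461]
orientation: [-180.0, -0.1, 179.4]
force: [-14.7, 4.3, 20.4]
opening: 0.0185
gripper_force: 30.0
```

```bash
python3 - <<'E'
from h import *
from plant import ctrl
S={n:ctrl.snapshot(n) for n in ("scene",)}; pickle.dump(S,open("s11.pkl","wb"));p=S["scene"]
o=ctrl.get_obs(); print(o["tool_pos"],o["force"],o["moment"])
im=cv2.cvtColor(p["color"],cv2.COLOR_RGB2GRAY)
for k in range(168,190,1): print(k,250,' '.join(f"{v:3d}" for v in im[k,250:276]))
E
```

```text
[ 0.52071929 -0.06264379  0.24614267] [-12.72445038   4.61890472  20.97016736] [1.77419652 5.07275693 0.04887697]
168 250 165 173 166 165 169 172 143  74 118 149 154 147 153 156  84  47  48  64 160 168 166 170 170 153 146 148
169 250 170 170 167 170 168 175 132  68 105 149 151 156 150 154  84  53  48  64 157 171 168 173 168 158 148 148
170 250 157 168 167 167 174 175  97  57  97 147 151 163 158 157  93  62  50  63 160 169 167 170 168 159 149 152
171 250 131 171 170 173 171 157  78  54  98 138 145 146 133 129 115 113  67  59 143 170 170 168 170 161 148 149
172 250 133 158 167 165 170 157  92  51  81 125 134 129 130 124 128 132  71  53 128 167 167 172 173 161 150 146
173 250 137 135 165 171 173 170 145  84  73 132 146 141 138 130 127 129  90  56 117 164 171 170 169 168 151 148
174 250 134 135 178 172 170 169 164 110  73 141 149 145 145 127 128 129  94  60 102 166 168 168 167 159 150 144
175 250 139 134 169 165 167 171 172 118  66 139 150 146 148 132 128 128 119  68  95 157 161 153 153 149 149 147
176 250 149 137 151 166 170 170 172 136  70 126 143 149 143 135 128 138 128  69  84 145 14
[... 777 characters left out ...]
 142 174 179 181 176 182 175
184 250 105 106 111 109 112 112 109 110 138 157 172 177 180 188 187 181 178 166 159 148 169 183 175 152 133 127
185 250 114 114 114 113 112 109 111 112 129 159 169 177 184 181 184 181 175 174 164 148 135 133 127 101  81  82
186 250 108 110 110 112 112 112 111 107 112 159 174 177 181 186 186 183 180 167 139 122  91  88  87  81  79  82
187 250 104 112 109 105 113 113 101  85  87 157 176 180 187 183 181 173 166 135  94  87  72  75  79  83  86  77
188 250 111 108 109 112 115 100  83  66  67 121 126 135 134 139 140 130 117  88  74  73  74  75  85  81  79  86
189 250 109 109 109 113 107  96  72  65  66  76  79  81  82  86  87  86  81  82  80  77  75  67  80  82  80  83
```

{"api": "send_rows", "payload": {
  "deltas": [
    [[-0.0003, 0, 0.0006], 0],
    [[-0.0003, 0, 0.0006], 0],
    [[-0.0003, 0, 0.0006], 0],
    [[0.001, 0, -0.002], 0],
    [[0.0018, 0, -0.0034], 0]
  ]
}}

```text
clock: 16.58
tool_pos: [0.5207, -0.0625, 0.2476]
orientation: [180.0, 0.1, 179.4]
force: [0.9, 1.5, -0.9]
opening: 0.0187
gripper_force: 30.0
```

{"api": "send_rows", "payload": {
  "deltas": [
    [[0, 0, 0], 0],
    [[0, 0, 0], 0],
    [[0, 0, 0], 0],
    [[0, 0, 0], 0],
    [[0, 0, 0], 0]
  ],
  "gripper": 0.32
}}

```text
clock: 17.0
tool_pos: [0.5208, -0.0626, 0.2466]
orientation: [-180.0, -0.0, 179.3]
force: [0.1, 0.2, 0.4]
opening: 0.0276
gripper_force: 0.0
```

{"api": "send_rows", "payload": {
  "deltas": [
    [[0, 0, -0.01], 0],
    [[0, 0, -0.02], 0],
    [[0, 0, -0.04], 0],
    [[0, 0, -0.07], 0],
    [[0, 0, -0.1], 0]
  ]
}}

```text
clock: 17.42
tool_pos: [0.5206, -0.0626, 0.3284]
orientation: [-180.0, -0.0, 179.3]
force: [0.8, 0.6, 1.3]
opening: 0.0278
gripper_force: 0.0
```

```bash
python3 - <<'E'
from h import *
from plant import ctrl
S={n:ctrl.snapshot(n) for n in ("scene",)}; pickle.dump(S,open("s12.pkl","wb"));p=S["scene"]
o=ctrl.get_obs(); print(o["tool_pos"],o["force"],o["moment"])
b,E,P,H=pts([.5381,-.0632,.1571,-.011,0]);B=frame(-.011)
print([proj(p,E+B[:,2]*k)[0].round(1).tolist() for k in (0,.004,.022)])
im=cv2.cvtColor(p["color"],cv2.COLOR_RGB2GRAY)
for k in range(164,190,1): print(k,250,' '.join(f"{v:3d}" for v in im[k,250:276]))
E
```

```text
[ 0.52252046 -0.06289858  0.33401243] [3.64993317 0.21790017 6.74626028] [-0.11068201 -0.51458274 -0.01284601]
[[263.4, 181.0], [263.0, 179.3], [261.2, 171.7]]
164 250 151 144 150 149 151 148 150 149 150 151 152 146 151 146 150 149 148 148 150 149 149 142 148 143 150 148
165 250 150 148 147 150 153 152 149 148 154 150 151 150 150 150 148 146 152 154 145 147 147 149 150 151 148 146
166 250 149 149 151 150 148 149 148 149 152 149 147 149 149 148 145 152 149 151 150 149 152 148 146 149 148 149
167 250 148 147 145 147 149 148 151 152 153 148 147 151 147 147 148 147 148 146 148 146 151 146 148 144 150 146
168 250 150 150 146 151 150 150 152 149 149 146 148 146 144 149 148 149 145 144 147 146 146 149 150 148 147 148
169 250 148 144 145 150 152 148 149 153 148 148 145 147 147 146 147 148 150 146 144 144 146 144 147 146 150 142
170 250 150 149 151 146 149 151 149 149 147 146 150 162 154 149 148 148 147 146 147 147 147 144 144 152 144 145
171 250 148 149 150 150 145 147 149 149 153 153 163 163 156 169 164 174 154 147 147 144 145 148 147 148 150 149
172 250 150 149 148 152 151 148 145 141 160 
[... 1271 characters left out ...]
 143 170 178 182 174 182 177
184 250 110 114 109 111 106 116 111 109 142 156 168 176 181 186 182 179 173 169 160 144 171 173 175 144 131 124
185 250 108 105 113 107 110 107 109 109 126 155 168 173 176 180 184 177 172 163 161 145 132 131 127  99  81  85
186 250 106 106 111 112 111 106 109 114 109 155 170 178 183 181 182 178 176 171 137 118  89  81  84  78  82  83
187 250 108 108 110 108 109 109 104  83  84 152 174 180 178 186 177 171 162 135  96  87  71  76  78  81  84  83
188 250 110 105 107 105 112 101  87  68  69 121 130 133 131 138 135 126 116  90  71  76  66  73  81  81  85  80
189 250 108 108 108 111 109  91  68  63  63  72  76  79  85  89  89  85  80  78  80  74  72  69  79  80  77  81
```

{"api": "send_rows", "payload": {
  "deltas": [
    [[0.02, -0.03, -0.03], 0],
    [[0.04, -0.06, -0.05], 0],
    [[0.05, -0.1, -0.05], 0],
    [[0.05, -0.14, -0.05], 0],
    [[0.05, -0.14, -0.05], 0]
  ]
}}

```text
clock: 17.88
tool_pos: [0.4788, -0.1776, 0.3684]
orientation: [-179.9, 0.1, 179.2]
force: [-0.1, 0.6, 0.1]
opening: 0.0281
gripper_force: 0.0
```

{"api": "send_rows", "payload": {
  "deltas": [
    [[0, 0, 0], 0],
    [[0, 0, 0], 0],
    [[0, 0, 0], 0],
    [[0, 0, 0], 0],
    [[0, 0, 0], 0]
  ]
}}

```text
clock: 18.3
tool_pos: [0.4797, -0.1733, 0.3669]
orientation: [180.0, -0.0, 179.4]
force: [-0.7, -0.2, 0.7]
opening: 0.0281
gripper_force: 0.0
```

```bash
python3 - <<'E'
from h import *
from plant import ctrl
o=ctrl.get_obs(); print(o["clock"],o["tool_pos"],o["force"])
p=ctrl.snapshot("scene"); q=pickle.load(open("s12.pkl","rb"))["scene"]
d=np.abs(p["color"][165:215,255:300].astype(int)-q["color"][165:215,255:300]).sum(2); print("change",d.mean(),d.max())
print(ctrl.close_job())
E
```

```text
18.3 [ 0.47965369 -0.17332938  0.36692306] [-0.65215383 -0.19186633  0.68068421]
change 7.708444444444445 36
the job is handed in; nothing more can be done
None
```

I swung the caliper shut, pushed the guide pin through the ear and carrier until it stopped at about 24 N along the bore, backed the arm clear, and handed the job in at 18.3 s. The last scene image shows the pin head within about 1 mm of its flush position; hand-in returned no verdict.

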